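Set circlip tweezers to the mark over a seated collar

ROBOT

A 7-joint arm with a two-finger parallel gripper is mounted at the origin on a cart in front of the work surface, level with it; the furniture and walls round the work are solid. World frame = base frame: x ahead of the robot, y to its left, z up, the work surface at z = 0. Lengths are in mm, angles in rad, forces in N, time in s.
With the tool pointing down it reaches from about 400 to 875 mm from the base axis. Payload 19.3 kg.
Tool frame: the origin (TCP) lies at the very end of the fingers, on their centre line; the grasp point (between the pads) lies 19 mm behind it; z points along the fingers, y is the direction in which the jaws open and shut (so a half turn about z gives the same grasp; the last joint's range is limited). The gripper opens to 85 mm and grips with 20 to 120 N. Pads are 22 mm wide; open, the fingers measure 114 mm over their backs; the gripper's body (76 mm by 85 mm) begins 54 mm behind the grasp point. The pads swing forward as they close: fully open they stand 13 mm farther back than shut.
Start: joints at [-1.18, 0.521, -0.036, 1.599, 0.021, 1.021, -0.113], TCP at [277.932, 559.793, 231.291] pointing down, gripper open.
Joint ranges: [-2.91, 2.91], [-0.3, 2.13], [-1.5, 1.42], [0.17, 2.43], [-1.26, 4.41], [0.16, 1.93], [-2.52, 2.52]. Speed limits (rad/s): [1.89, 1.89, 2.39, 2.39, 3.01, 3.01, 3.01].

INTERFACE

Orientations are given as a rotation vector (axis times angle).
In Python, from cell import bot gives the robot as it stands.
- The arm moves only by the tool apply_moves, never from a script. Its argument "steps" is one flat list of numbers, 4 for each row, row after row: the shift along the world's x, y, z in units of 30 mm (1.0 is 30 mm), then the turn about the world's z in units of 10 degrees (1.0 is 10 degrees). A call has 1 to 8 rows; each row is the pose to reach, as a shift and turn from the pose commanded when the call began; what a row does not reach only later rows make up. A row lasts 1/8 s, in which the tool goes at most 62.5 mm and 10.7 degrees, less where a joint would pass 70% of its speed; a pose out of reach is approached as far as the arm can. A call with a gripper value outside its range is refused whole. "fingers" is the closure, from -1 (fully open) to 1 (shut), set as the call begins (left out, the last holds). The fingers move at their own pace and stop on an object; "newtons" is the grip in N (left out, the last holds). Time passes only in rows, so rows that repeat a pose let the fingers close. It gives the time, the measured TCP pose, the force and the opening at its end, in the units of the state.
- bot.get_state(): the state, without advancing time (a new reading comes with each control period).
- bot.get_image(name): name is "scene" or "side" or "wrist"; returns the picture (420x560x3 uint8, blue, green, red); there is no depth.
- bot.calibration(name): a dict with "fov_y" (degrees; the focal length in pixels is half the picture's height over the tangent of half this angle, whatever the lens; pixels are square), "cx", "cy" (the principal point, pixels), "R" (3x3) and "t" (3): a world point X has camera coordinates R X + t; the wrist camera has in their place "mount" (4x4, takes a point from camera to tool coordinates, whose origin is the TCP and whose axes are the flange's). Camera axes: x right, y down, z forward; pixel columns grow to the right and rows downward; lengths in mm; the calibration is good to about 2 mm. A picture is of the moment at which its call begins: read the wrist's pose just before it. calibration takes no time and is no camera call.
- bot.close_job(): hands the job in, once; it reports no verdict.
Trained networks look in the newest picture that a camera, given by its name, has taken for a name from the list of things; names that differ only in an ending like _2 or _b are one class to them, and where a whole thing is asked for, a point or a joint stands for the part that bears it (a point fixed in the world has none). Each returns a list of dicts, best first, with "confidence" (0 to 1); they miss things now and then, are a little off and sometimes report something else, mostly with a low value. They report only what shows in the picture. A call takes as long as a camera call. They do not tell look-alikes from the thing itself.
- bot.outline_of(camera, label): "pixels" (420x560 bool, what is visible of it) and "extent" ([left, top, width, height] in pixels, round what is visible of it).
The state is a dict: "time_s": time; "joint_pos": joint angles; "joint_vel": joint speeds; "joint_efforts": joint torques, N m; "tcp_pos": TCP position; "eef_rot": TCP orientation; "force": force on the tool from outside, world axes, zero at the start; "moment": the same for the moment, N m; "gripper_width": opening from 0.0 (shut) to 1.0 (fully open).
Only numpy, scipy, OpenCV 4.12 (cv2) and the standard library are available. Lean on these libraries where they do the work, as an engineer would, in place of code of your own. Each camera call takes 0.05 s, during which the arm holds its last target.

TASK

Seat one of the two brass collars fully home in the round pocket of the grey block, wide flange down and neck up (one of them already lies that way up), and let go of it. Then lift the sprung circlip tweezers off their black rest by the blue finger grips, squeeze them until the red pointer is on the green band (tips 20 mm apart), and hold that gap steady with the tweezers level and the pair of tips centred about 20 mm above the collar's bore, touching neither collar nor block, so that I can hook the clip on. Finish while still holding the tweezers there; do not knock the piston, the grease pot or the spark plug about.

Things in the scene. Friction and masses are not known exactly. Their poses are not given: they have to be found in the camera images.
- fixture: Grey steel block 100 x 100 x 22 mm with four dark screw heads, fixed. Origin at the centre of its underside, z up.
- pocket (a point): Centre of the floor of the round pocket in the block: 52 mm in diameter, 6 mm deep, floor 16 mm above the bench.
- collar_a_center (a point): Centre of a brass collar, 40 mm long: flange 46 mm in diameter and 6 mm thick, neck 30 mm in diameter, bore 21 mm. This one starts flange down, neck up, standing on the bench (centre 20 mm up); its z axis points from flange to neck. It has the same shape as the other collar and may lie nearer or farther than it.
- collar_b_center (a point): Centre of the other brass collar, same shape. This one starts upside down: flange at the top, z axis pointing from neck to flange.
- collar_a: The collar that starts flange down; origin at the centre of its flange's face (its underside at the start).
- collar_b: The collar that starts flange up; origin at the centre of its neck's end (its underside at the start).
- rest: Fixed black plastic rest, 176 x 84 mm, on which the tweezers lie flat, 30 mm above the bench. Origin on the bench right below the tweezers' finger grips; x along the tweezers towards the tips. Its 6 mm base plate lies under the finger grips, with two cross saddles 27 mm ahead of the origin and 81 mm behind it (nearest edges); between these the sides are open.
- tweezers: Sprung steel circlip tweezers, about 100 g, balanced near the blue finger grips, 150 mm long, lying flat: two arms (each 12 mm high) that swing level about the closed back end. Origin at the back end, at the arms' underside; x runs forward to the tips, y to the left arm, z up. The arms move equally and oppositely, so x-z stays the middle plane. Two thin pins at the tips point down, ending 14 mm below the arms' underside.
- tweezers_grip (a point): Midway between the two blue finger grips (each 30 mm long, 18 mm high), half-way up, 95 mm ahead of the back end; 36 mm above the bench when the tweezers lie in their rest. Across the outside of the grips it is 53 mm with the arms sprung open, 34 mm at the green mark (grip faces then parallel), 24.5 mm at the inner stop. Squeezing takes about 3 N at first, 8 N at the mark, 10.5 N at the stop; the gap changes 1.44 times as much as the width across the grips.
- tips_mid (a point): Midway between the lower ends of the two tip pins: 42 mm ahead of the grips' middle and 20 mm lower.
- tip_left (a point): Inner face of the left tip pin, at its lower end. The tip gap is the distance between the two tip points: 47 mm sprung open, 20 mm when the red pointer (on the right arm) is in the middle of the 6 mm wide green band on the white tongue that crosses the arms, 6 mm at the stop.
- tip_right (a point): Inner face of the right tip pin, at its lower end.
- pad_left (a point): Middle of the outer face of the left blue finger grip.
- pad_right (a point): Middle of the outer face of the right blue finger grip.
- piston: Bystander: grey piston 67 x 64 x 51 mm beyond the block.
- grease_pot: Bystander: yellow pot with a red cap, 40 mm across, 38 mm high.
- spark_plug: Bystander: spark plug 70 mm long lying between block and robot.
Mind the look-alikes: they are no part of the job. Leave any purple look-alike of the collar_a alone.

How it is judged:
By the outcome, as a careful person would: the job done as asked, in the order asked, and still so for the second after the job is handed in, while the arm keeps its last pose, push and grip.
It also fails if it takes over 58 s, if anything falls off the work surface, if the arm or the gripper's body presses on something with over 40 N, if the wrist force passes 120 N, or if a joint passes its speed limit or range.

## Working session

There is one attempt and no reset: what is moved stays moved. The work goes in short steps, Python scripts to look and compute and a tool call to move; the robot and the scene stay as the last step left them, time stands still between calls to the robot, and variables do not carry over. Pictures are saved under pics/ and viewed, and the job is handed in when it is done.

Besides the shell and the picture viewer there is one more tool, called after ">>>" as name(argument=value, ...) on one line, values as JSON. apply_moves: Moves the arm, as the interface text tells. Its arguments: {"type":"object","properties":{"steps":{"type":"array","items":{"type":"number"}},"fingers":{"type":"number"},"newtons":{"type":"number"}},"required":["steps"]}

```bash
ls; mkdir -p pics
python3 - <<'E'
from cell import bot
import cv2,numpy as np
s=bot.get_state(); print({k:np.round(v,3).tolist() for k,v in s.items()})
for n in ("scene","side","wrist"):
    im=bot.get_image(n); cv2.imwrite(f"pics/{n}0.png",im)
    c=bot.calibration(n); print(n,{k:np.round(v,3).tolist() for k,v in c.items()})
E
```

```text
pics
{'time_s': 0.0, 'joint_pos': [-1.18, 0.522, -0.036, 1.6, 0.021, 1.021, -0.113], 'joint_vel': [-0.001, -0.0, -0.0, -0.002, -0.002, 0.001, -0.001], 'joint_efforts': [0.001, -92.709, 1.98, -36.993, 0.018, 0.008, 0.0], 'tcp_pos': [277.766, 559.495, 230.718], 'eef_rot': [-0.717, -3.058, 0.002], 'force': [-0.235, -0.711, -0.389], 'moment': [-0.052, 0.01, -0.016], 'gripper_width': 1.0}
scene {'fov_y': 45.204, 'cx': 280.513, 'cy': 210.221, 'R': [[0.565, -0.825, 0.014], [-0.453, -0.325, -0.83], [0.689, 0.463, -0.557]], 't': [-360.029, 284.177, 776.848]}
side {'fov_y': 50.728, 'cx': 284.513, 'cy': 209.9, 'R': [[-0.991, -0.137, -0.001], [-0.071, 0.52, -0.851], [0.117, -0.843, -0.525]], 't': [578.89, 110.957, 937.723]}
wrist {'fov_y': 69.64, 'cx': 278.005, 'cy': 210.848, 'mount': [[0.0, -0.954, -0.299, 75.236], [1.0, 0.0, -0.0, 1.436], [0.0, -0.299, 0.954, -143.339], [0.0, 0.0, 0.0, 1.0]]}
```

View pics/scene0.png

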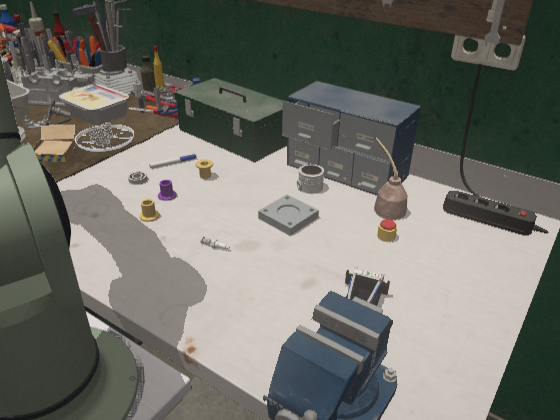

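View pics/side0.png

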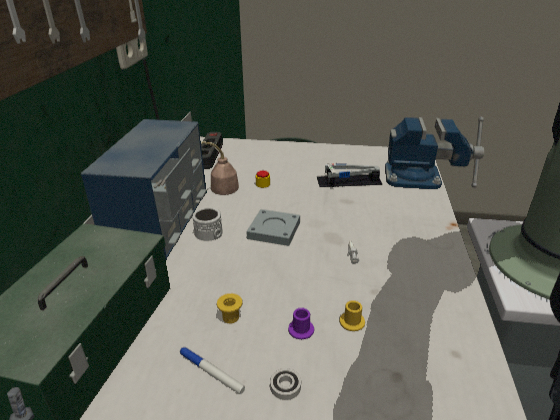

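View pics/wrist0.png

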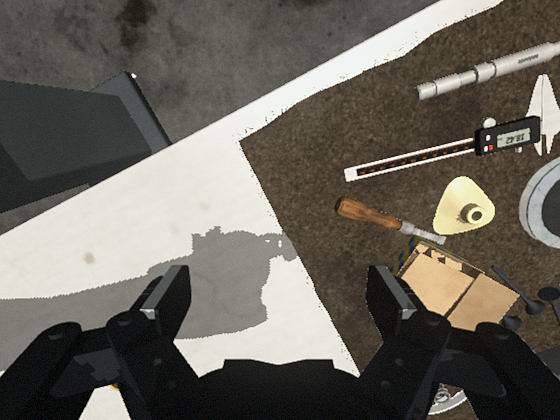

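Scene: brass collar flange-down at (148,208) (side: 352,315), purple decoy at (166,188), flange-up collar at (205,168), block at (289,213), tweezers on the rest behind the vise at (367,287). Now measuring.

```bash
cat > h.py <<'E'
import numpy as np,cv2
from cell import bot
from scipy.spatial.transform import Rotation as Ro
def cam(n,state=None):
    c=bot.calibration(n); f=210/np.tan(np.radians(c["fov_y"]/2))
    K=np.array([[f,0,c["cx"]],[0,f,c["cy"]],[0,0,1]])
    if n=="wrist":
        M=np.array(c["mount"]); T=np.eye(4); T[:3,:3]=Ro.from_rotvec(state["eef_rot"]).as_matrix(); T[:3,3]=state["tcp_pos"]
        W=T@M; R=W[:3,:3].T; t=-R@W[:3,3]
    else: R=np.array(c["R"]);t=np.array(c["t"])
    return K,R,t
def ray(C,uv):
    K,R,t=C; d=R.T@np.linalg.inv(K)@np.array([uv[0],uv[1],1.]); return -R.T@t,d/np.linalg.norm(d)
def atz(C,uv,z):
    o,d=ray(C,uv); return o+d*(z-o[2])/d[2]
def tri(C1,p1,C2,p2):
    o1,d1=ray(C1,p1);o2,d2=ray(C2,p2)
    A=np.stack([d1,-d2],1); s=np.linalg.lstsq(A,o2-o1,rcond=None)[0]
    a=o1+s[0]*d1;b=o2+s[1]*d2; return (a+b)/2,np.linalg.norm(a-b)
def proj(C,X):
    K,R,t=C; p=(R@np.atleast_2d(X).T).T+t; q=(K@p.T).T; return q[:,:2]/q[:,2:]
E
python3 - <<'E'
from h import *
for n in("scene","side"):
    bot.get_image(n);C=cam(n); print(n,'cam at',np.round(-C[1].T@C[2]))
    im=None
    for l in("fixture","collar_a","collar_b","rest","tweezers","pad_left","piston","grease_pot","spark_plug"):
        for r in bot.outline_of(n,l):
            m=r["pixels"];ys,xs=np.nonzero(m); 
            print(l,round(r["confidence"],2),np.round(r["extent"]).tolist(),(round(xs.mean(),1),round(ys.mean(),1)) if len(xs) else None, np.round(atz(C,(xs.mean(),ys.mean()),20)).tolist())
            np.save(f"m_{n}_{l}_{int(r['extent'][0])}.npy",m)
print(bot.get_state()["time_s"])
E
```

```text
scene cam at [-203. -564.  674.]
fixture 0.57 [257.0, 195.0, 61.0, 42.0] (np.float64(287.9), np.float64(214.6)) [600.0, -45.0, 20.0]
collar_a 0.76 [141.0, 197.0, 17.0, 23.0] (np.float64(148.2), np.float64(210.6)) [426.0, 226.0, 20.0]
collar_a 0.71 [157.0, 180.0, 17.0, 20.0] (np.float64(166.1), np.float64(190.4)) [514.0, 256.0, 20.0]
collar_a 0.7 [256.0, 194.0, 63.0, 42.0] (np.float64(287.9), np.float64(214.6)) [600.0, -45.0, 20.0]
collar_a 0.56 [194.0, 161.0, 20.0, 18.0] (np.float64(204.1), np.float64(168.0)) [653.0, 256.0, 20.0]
collar_b 0.76 [141.0, 197.0, 17.0, 23.0] (np.float64(148.2), np.float64(210.6)) [426.0, 226.0, 20.0]
collar_b 0.71 [157.0, 180.0, 17.0, 20.0] (np.float64(166.1), np.float64(190.4)) [514.0, 256.0, 20.0]
collar_b 0.7 [256.0, 194.0, 63.0, 42.0] (np.float64(287.9), np.float64(214.6)) [600.0, -45.0, 20.0]
collar_b 0.56 [194.0, 161.0, 20.0, 18.0] (np.float64(204.1), np.float64(168.0)) [653.0, 256.0, 20.0]
rest 0.74 [296.0, 165.0, 26.0, 28.0] (np.float64(310.4), np.float64(178.9)) [769.0, -2.0, 20.0]
rest 0.73 [343.0, 275.0, 47.0, 31.0] (np.float64(365.8), np.float
[... 1985 characters left out ...]
est 0.6 [218.0, 293.0, 24.0, 31.0] (np.float64(229.5), np.float64(306.5)) [651.0, 243.0, 20.0]
rest 0.25 [327.0, 164.0, 47.0, 5.0] (np.float64(350.1), np.float64(166.1)) [442.0, -365.0, 20.0]
tweezers 0.7 [328.0, 162.0, 54.0, 17.0] (np.float64(349.0), np.float64(168.9)) [445.0, -346.0, 20.0]
pad_left 0.77 [329.0, 162.0, 43.0, 11.0] (np.float64(345.0), np.float64(172.1)) [456.0, -325.0, 20.0]
piston 0.84 [190.0, 206.0, 34.0, 34.0] (np.float64(207.3), np.float64(224.0)) [767.0, -13.0, 20.0]
piston 0.21 [346.0, 240.0, 14.0, 25.0] (np.float64(352.9), np.float64(252.7)) [432.0, 52.0, 20.0]
grease_pot 0.67 [255.0, 171.0, 15.0, 15.0] (np.float64(262.7), np.float64(178.0)) [681.0, -258.0, 20.0]
1.15
```

Run:
```python
import cv2
a=cv2.imread('pics/scene0.png');b=cv2.imread('pics/side0.png')
cv2.imwrite('pics/z1.png',cv2.resize(a[250:330,320:420],None,fx=6,fy=6,interpolation=2)[:, :])
cv2.imwrite('pics/z2.png',cv2.resize(b[150:200,310:400],None,fx=8,fy=8,interpolation=2))
```

```text
(no output)
```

View zoomed.

View pics/z1.png

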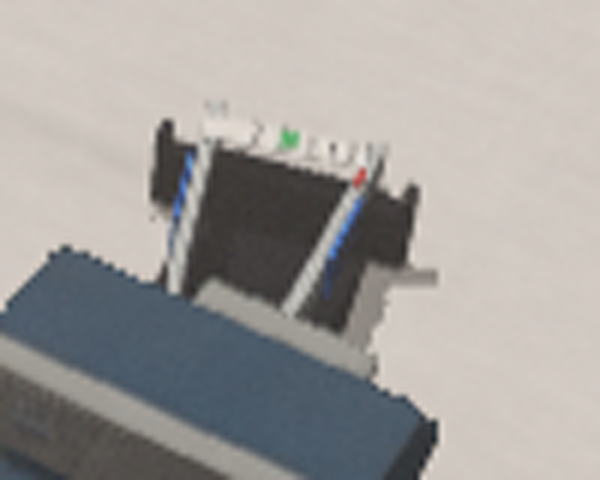

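View pics/z2.png

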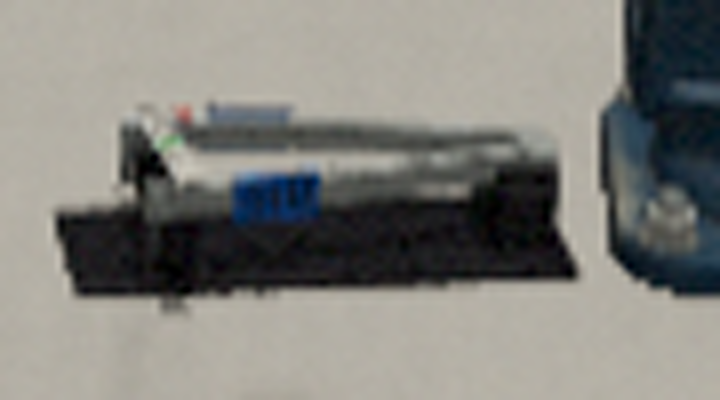

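Collar A near (429, 232), block near (606, −35), tweezers near (480, −300) pointing about +x. Moving over collar A to measure it with the wrist camera.

>>> apply_moves(steps=[0.8,-1.8,0,0.5,1.6,-3.6,0,1,2.5,-5.4,0,1.5,3.4,-7.2,0,2,4.2,-9,0,2.6,5.0,-10.9,0,2.6,5.0,-10.9,0,2.6,5.0,-10.9,0,2.6], fingers=-1, newtons=40)

```text
time_s: 2.15
tcp_pos: [428.0, 233.0, 231.4]
eef_rot: [0.012, 3.141, 0.001]
force: [-0.1, -0.2, 0.6]
gripper_width: 0.997
```

```bash
cat > look.py <<'E'
from h import *
import sys
def look(tag,labels=()):
    s=bot.get_state(); im=bot.get_image("wrist"); cv2.imwrite(f"pics/{tag}.png",im); C=cam("wrist",s)
    print(s["time_s"],np.round(s["tcp_pos"],1),np.round(s["eef_rot"],3),round(float(s["gripper_width"]),3),np.round(s["force"],1))
    np.savez("last_wrist.npz",K=C[0],R=C[1],t=C[2])
    out={}
    for l in labels:
        out[l]=bot.outline_of("wrist",l)
        for r in out[l]:
            ys,xs=np.nonzero(r["pixels"]); print(l,round(r["confidence"],2),np.round(r["extent"]).tolist(),round(xs.mean(),1),round(ys.mean(),1),np.round(atz(C,(xs.mean(),ys.mean()),20)).tolist())
    return im,C,out
if __name__=="__main__": look(sys.argv[1],sys.argv[2:])
E
python3 look.py w1 collar_a
```

```text
2.15 [428.  233.  231.4] [1.200e-02 3.141e+00 1.000e-03] 0.997 [-0.1 -0.2  0.6]
collar_a 0.81 [258.0, 162.0, 39.0, 42.0] 277.1 181.7 [428.0, 233.0, 20.0]
collar_a 0.62 [285.0, 232.0, 33.0, 36.0] 301.4 249.2 [516.0, 263.0, 20.0]
```

View pics/w1.png

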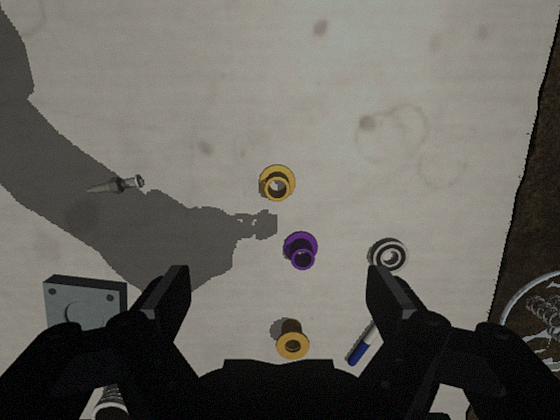

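Collar A (flange-down, brass) is at (277,182), right below the TCP. The purple decoy is at (300,250) and flange-up collar B at (292,340). I'll refine the collar centre with its bore and flange.

Run:
```python
from h import *
im=cv2.imread('pics/w1.png'); L=np.load('last_wrist.npz'); C=(L['K'],L['R'],L['t'])
hsv=cv2.cvtColor(im,cv2.COLOR_BGR2HSV)
m=((hsv[...,0]>15)&(hsv[...,0]<35)&(hsv[...,1]>110)).astype(np.uint8); m[:150]=0;m[215:]=0;m[:,:240]=0;m[:,310:]=0
cs=max(cv2.findContours(m,cv2.RETR_EXTERNAL,cv2.CHAIN_APPROX_NONE)[0],key=cv2.contourArea)
(c,r)=cv2.minEnclosingCircle(cs); e=cv2.fitEllipse(cs); print(c,r,e)
for z in (3,6): print(z,np.round(atz(C,c,z),1),np.round(atz(C,e[0],z),1))
# render model flange and top ring
th=np.linspace(0,2*np.pi,60)
big=cv2.resize(im[140:230,230:330],None,fx=6,fy=6,interpolation=2)
for (z,rr,col) in ((6,23,(0,255,0)),(40,15,(255,0,0)),(40,10.5,(0,0,255))):
    P=np.c_[428.+rr*np.cos(th),233+rr*np.sin(th),np.full(60,z)]
    q=(proj(C,P)-[230,140]+.5)*6; cv2.polylines(big,[q.astype(int)],True,col,1)
cv2.imwrite('pics/w1z.png',big)
```

```text
(276.5273132324219, 182.4370574951172) 18.12362289428711 ((276.7662353515625, 182.31817626953125), (34.75141906738281, 35.252960205078125), 162.09339904785156)
3 [432.3 232.    3. ] [432.2 232.3   3. ]
6 [431.7 232.    6. ] [431.5 232.3   6. ]
```

View pics/w1z.png

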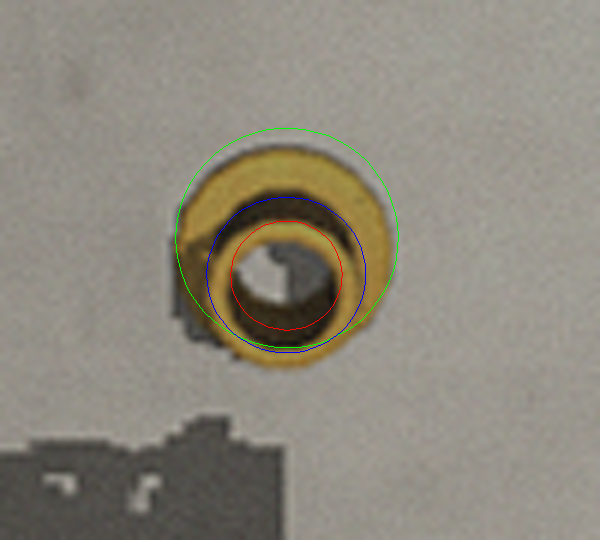

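Collar A centre ≈ (432, 232). Descending and gripping the neck.

>>> apply_moves(steps=[0.13,-0.03,-1.9,0,0.13,-0.03,-3.8,0,0.13,-0.03,-5.5,0,0.13,-0.03,-6.6,0,0.13,-0.03,-7.3,0,0.13,-0.03,-7.3,0,0.13,-0.03,-7.3,0])

```text
time_s: 3.12
tcp_pos: [431.9, 232.6, 13.0]
eef_rot: [0.01, 3.141, 0.001]
force: [0.0, -0.6, -0.0]
gripper_width: 0.999
```

>>> apply_moves(steps=[0,0,0,0,0,0,0,0,0,0,0,0,0,0,0,0,0,0,0,0,0,0,0,0], fingers=1, newtons=40)

```text
time_s: 3.88
tcp_pos: [432.0, 232.0, 12.8]
eef_rot: [0.011, 3.141, 0.0]
force: [-1.3, 0.1, 11.4]
gripper_width: 0.344
```

```bash
python3 look.py w2
```

```text
3.875 [432.  232.   12.8] [0.011 3.141 0.   ] 0.344 [-1.3  0.1 11.4]
```

View pics/w2.png

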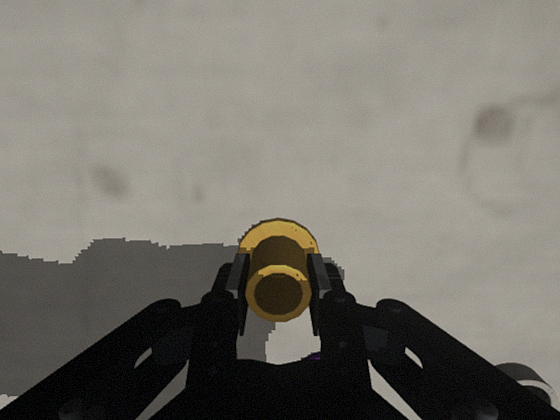

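Neck gripped (opening 0.344 ≈ 29 mm). Lifting and carrying over the block.

>>> apply_moves(steps=[0,0,1.5,0,0.3,-0.5,3.4,0,1.2,-1.8,4.8,0,2.1,-3.3,5.8,0,3.1,-4.8,6.5,0,4.0,-6.2,7,0,4.9,-7.6,7.2,0,5.8,-8.9,7.2,0])

```text
time_s: 4.92
tcp_pos: [606.6, -36.8, 228.9]
eef_rot: [0.012, 3.141, 0.0]
force: [0.3, 0.6, -1.5]
gripper_width: 0.347
```

>>> apply_moves(steps=[0,0,0,0,0,0,0,0])

```text
time_s: 5.18
tcp_pos: [605.4, -34.7, 228.0]
eef_rot: [-0.011, -3.141, -0.001]
force: [0.4, 0.2, -1.2]
gripper_width: 0.344
```

```bash
python3 look.py w3 fixture
python3 - <<'E'
from h import *
for n in("scene","side"): cv2.imwrite(f"pics/{n}1.png",bot.get_image(n))
E
```

```text
5.175 [605.4 -34.7 228. ] [-1.100e-02 -3.141e+00 -1.000e-03] 0.344 [ 0.4  0.2 -1.2]
fixture 0.21 [0.0, 0.0, 68.0, 104.0] 25.0 59.2 [471.0, -300.0, 20.0]
```

View pics/w3.png

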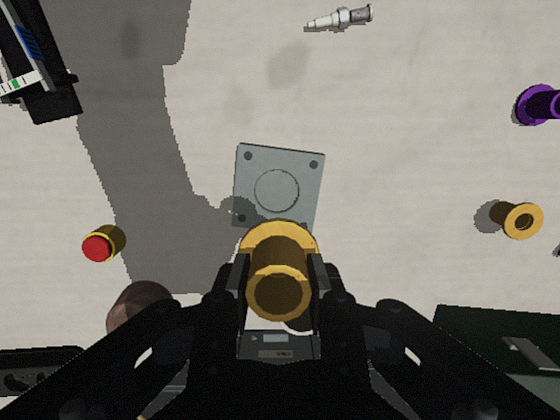

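The pocket circle shows at (276,190), clear of the held collar. I'll fit its rim.

Run:
```python
from h import *
im=cv2.imread('pics/w3.png'); L=np.load('last_wrist.npz'); C=(L['K'],L['R'],L['t'])
big=cv2.resize(im[130:240,220:340],None,fx=6,fy=6,interpolation=2)
# rectified top view at z=22: 4px/mm? 3px/mm
S=4; x0,y0=540,-100
gx,gy=np.meshgrid(np.arange(0,120*S)/S+y0,np.arange(0,120*S)/S+x0)
P=np.c_[gy.ravel(),gx.ravel(),np.full(gx.size,22.)]
q=proj(C,P).astype(np.float32).reshape(gx.shape+(2,))
top=cv2.remap(im,q[...,0],q[...,1],cv2.INTER_CUBIC)
g=cv2.GaussianBlur(cv2.cvtColor(top,cv2.COLOR_BGR2GRAY),(0,0),3)
c=cv2.HoughCircles(g,cv2.HOUGH_GRADIENT,1,200,param1=30,param2=15,minRadius=23*S,maxRadius=29*S)
print(c)
for k in c[0]:
    print('pocket x,y,r',k[1]/S+x0,k[0]/S+y0,k[2]/S)
    cv2.circle(top,(int(k[0]),int(k[1])),int(k[2]),(0,255,0),1)
    cv2.circle(top,(int(k[0]),int(k[1])),3,(0,0,255),-1)
cv2.imwrite('pics/top3.png',top)
```

```text
[[[255.5 299.5  98.4]]]
pocket x,y,r 614.875 -36.125 24.6
```

View pics/top3.png

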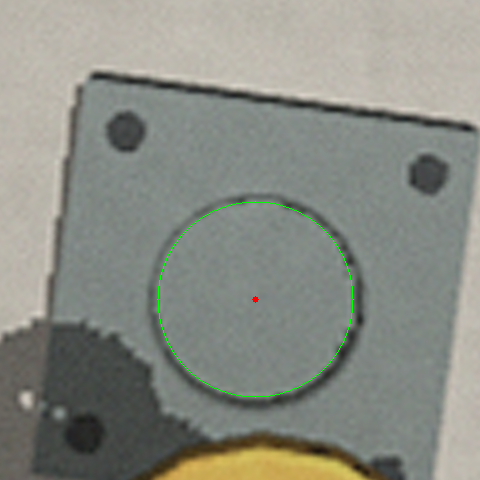

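View pics/side1.png

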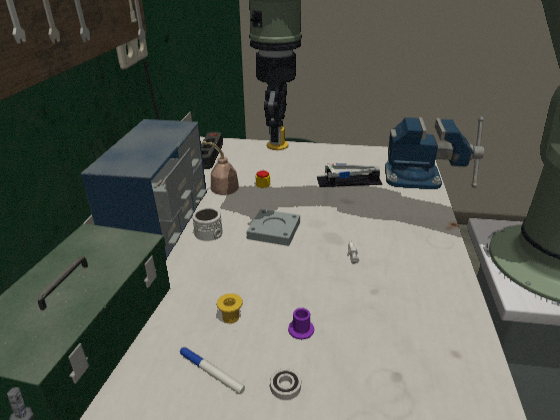

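Pocket rim fits at (615, −36); the screw midpoint agrees at (616, −36). Lowering to hover just above.

>>> apply_moves(steps=[0.32,-0.04,-1.5,0,0.32,-0.04,-3.2,0,0.32,-0.04,-4.8,0,0.32,-0.04,-5.9,0,0.32,-0.04,-6.3,0,0.32,-0.04,-6.3,0,0.32,-0.04,-6.3,0])

```text
time_s: 6.25
tcp_pos: [616.3, -36.2, 40.8]
eef_rot: [0.011, 3.139, 0.0]
force: [0.4, -0.6, -1.6]
gripper_width: 0.344
```

```bash
python3 look.py w4
python3 - <<'E'
from h import *
s=bot.get_state(); im=cv2.imread('pics/w4.png'); L=np.load('last_wrist.npz'); C=(L['K'],L['R'],L['t'])
th=np.linspace(0,2*np.pi,90)
x,y,z=s["tcp_pos"]; zb=z-12.8
def D(im,C,cx,cy,zz,r,col,off,k):
    q=(proj(C,np.c_[cx+r*np.cos(th),cy+r*np.sin(th),np.full(90,zz)])-off+.5)*k; cv2.polylines(im,[q.astype(int)],True,col,1)
big=cv2.resize(im[150:340,200:360],None,fx=4,fy=3.0 and 4,interpolation=2)
off=np.array([200,150])
D(big,C,x,y,zb+6,23,(0,255,0),off,4);D(big,C,x,y,zb,23,(0,200,0),off,4);D(big,C,x,y,zb+40,15,(255,0,0),off,4);D(big,C,615.3,-36,22,26,(0,0,255),off,4)
cv2.imwrite('pics/w4z.png',cv2.resize(big,None,fx=.78,fy=.78))
for n,o,w in(("scene",(230,120),120),("side",(220,160),120)):
    i=bot.get_image(n);Cn=cam(n);b=cv2.resize(i[o[1]:o[1]+100,o[0]:o[0]+w],None,fx=5,fy=5,interpolation=2);b0=b.copy()
    D(b,Cn,x,y,zb+6,23,(0,255,0),np.array(o),5);D(b,Cn,615.3,-36,22,26,(0,0,255),np.array(o),5)
    cv2.imwrite(f'pics/{n}4z.png',b)
E
```

```text
6.25 [616.3 -36.2  40.8] [0.011 3.139 0.   ] 0.344 [ 0.4 -0.6 -1.6]
```

View pics/w4z.png

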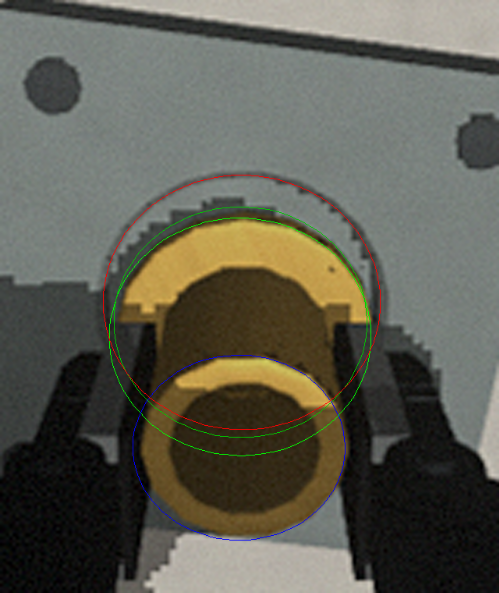

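View pics/scene4z.png

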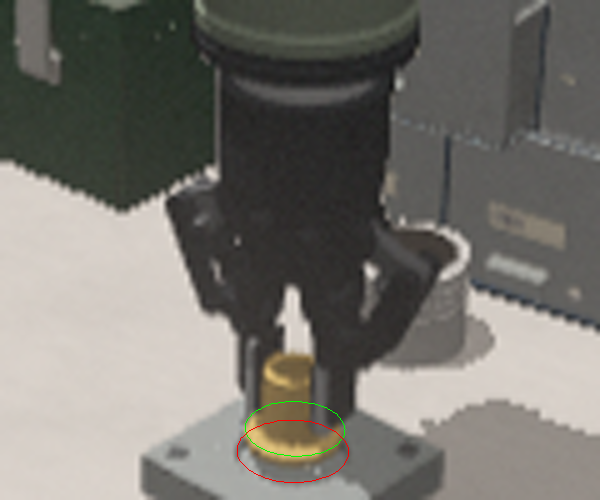

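View pics/side4z.png

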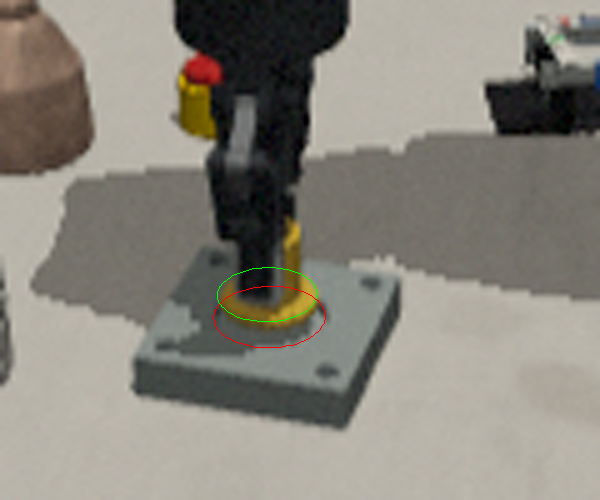

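The overlays match (model rim on the pocket, flange on the model), so the collar is aligned within about 1 mm. Lowering into the pocket.

>>> apply_moves(steps=[-0.02,0,-0.1,0,-0.02,0,-0.2,0,-0.02,0,-0.3,0,-0.02,0,-0.36,0,-0.02,0,-0.36,0,-0.02,0,-0.36,0])

```text
time_s: 7.15
tcp_pos: [614.7, -36.3, 28.9]
eef_rot: [-0.011, -3.141, -0.0]
force: [-5.2, -0.2, 9.0]
gripper_width: 0.342
```

Contact came at TCP z 28.9, which puts the flange underside at 16.1, the pocket floor. Releasing, backing up, then looking.

>>> apply_moves(steps=[0,0,0,0,0,0,0,0,0,0,0,0,0,0,0,0,0,0,0,0], fingers=-1)

```text
time_s: 7.78
tcp_pos: [614.8, -36.3, 28.5]
eef_rot: [-0.011, -3.142, 0.0]
force: [-0.2, 0.3, 1.1]
gripper_width: 1.001
```

>>> apply_moves(steps=[0,0,1,0,0,0,2.5,0,0,0,4.2,0,0,0,5.5,0,0,0,6,0,0,0,6,0,0,0,6,0])

```text
time_s: 8.65
tcp_pos: [614.2, -36.2, 207.0]
eef_rot: [-0.011, -3.14, 0.0]
force: [-0.2, -0.9, 0.2]
gripper_width: 1.007
```

```bash
python3 look.py w5
python3 - <<'E'
from h import *
im=cv2.imread('pics/w5.png'); L=np.load('last_wrist.npz'); C=(L['K'],L['R'],L['t'])
th=np.linspace(0,2*np.pi,90)
def D(im,C,cx,cy,zz,r,col,off,k):
    q=(proj(C,np.c_[cx+r*np.cos(th),cy+r*np.sin(th),np.full(90,zz)])-off+.5)*k; cv2.polylines(im,[q.astype(int)],True,col,1)
off=np.array([220,130])
a=cv2.resize(im[130:240,220:340],None,fx=3,fy=3,interpolation=2);b=cv2.resize(im[130:240,220:340],None,fx=3,fy=3,interpolation=2)
D(b,C,615.3,-36,22,23,(0,255,0),off,3);D(b,C,615.3,-36,22,26,(0,0,255),off,3);D(b,C,615.3,-36,56,15,(255,0,0),off,3)
cv2.imwrite('pics/w5z.png',np.hstack([a,b]))
E
```

```text
8.65 [614.2 -36.2 207. ] [-0.011 -3.14   0.   ] 1.007 [-0.2 -0.9  0.2]
```

View pics/w5z.png

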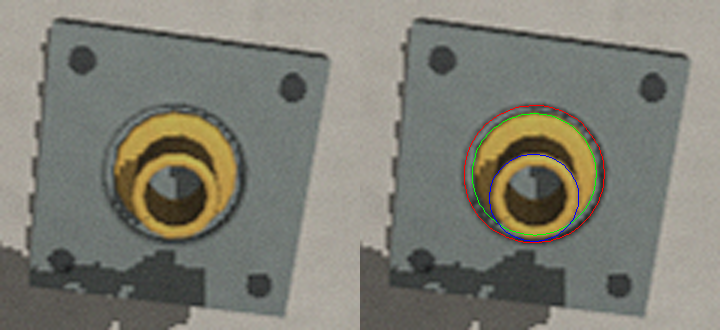

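View pics/w5.png

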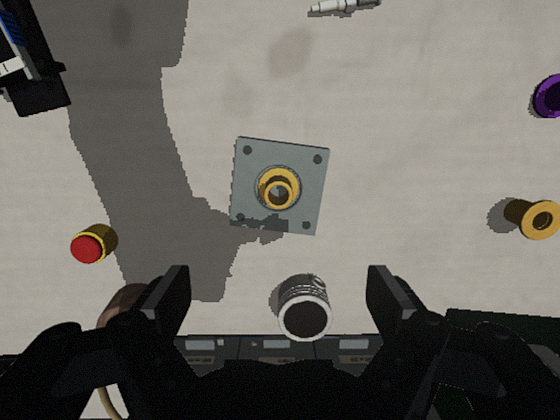

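Collar A sits inside the pocket, its flange concentric with the rim and neck up. Now hovering over the tweezers.

>>> apply_moves(steps=[-0.4,-0.7,0.5,0,-1.2,-2.4,1.2,0,-2.1,-4.1,1.4,0,-3,-5.7,1.4,0,-3.9,-7.3,1.4,0,-4.8,-8.8,1.4,0,-4.8,-8.8,1.4,0,-4.8,-8.8,1.4,0])

```text
time_s: 9.7
tcp_pos: [470.5, -300.3, 250.4]
eef_rot: [-0.012, -3.141, -0.001]
force: [0.1, 0.2, -1.2]
gripper_width: 0.997
```

```bash
python3 look.py w6
```

```text
9.7 [ 470.5 -300.3  250.4] [-1.200e-02 -3.141e+00 -1.000e-03] 0.997 [ 0.1  0.2 -1.2]
```

View pics/w6.png

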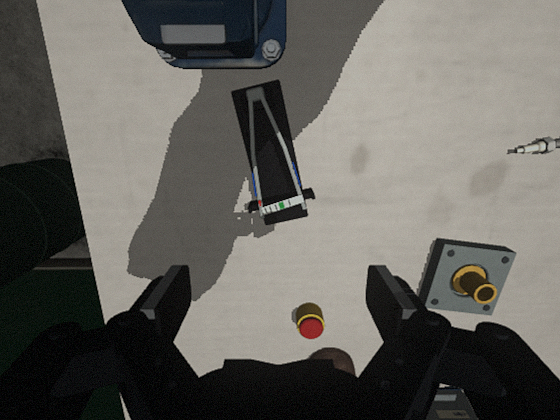

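Tweezers seen whole: back end (257,92), tongue/tips near (280,207), yaw about +14°. The vise lies behind at rows below 67. Zooming to fit the pose.

Run:
```python
from h import *
im=cv2.imread('pics/w6.png'); L=np.load('last_wrist.npz'); C=(L['K'],L['R'],L['t'])
cv2.imwrite('pics/w6z.png',cv2.resize(im[70:235,215:335],None,fx=3.6,fy=3.6,interpolation=2))
hsv=cv2.cvtColor(im,cv2.COLOR_BGR2HSV)
m=((hsv[...,0]>95)&(hsv[...,0]<130)&(hsv[...,1]>90)&(hsv[...,2]>50)).astype(np.uint8); m[:75]=0;m[240:]=0;m[:,:200]=0;m[:,340:]=0
n,l,st,ce=cv2.connectedComponentsWithStats(m)
for i in range(1,n):
    if st[i,4]>15: print(st[i],ce[i],atz(C,ce[i],36).round(1))
print('back',atz(C,(257,92),36).round(1),'tongue green',atz(C,(281,205),40).round(1))
```

```text
[292 162   9  25  53] [296.11320755 173.60377358] [ 461.2 -277.8   36. ]
[252 172   5  24  48] [253.70833333 183.79166667] [ 473.3 -328.9   36. ]
back [ 369.9 -322.    36. ] tongue green [ 499.  -296.1   40. ]
```

View pics/w6z.png

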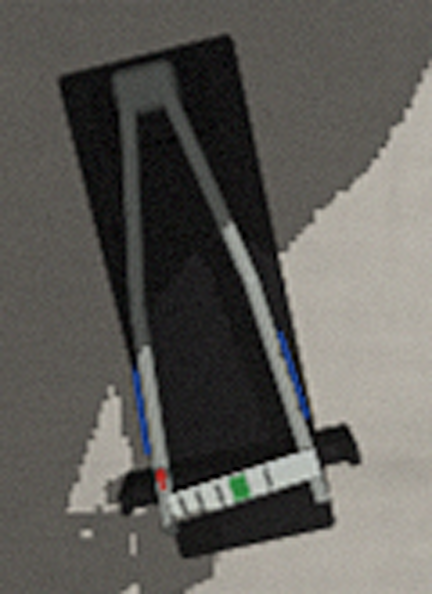

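Run:
```python
from h import *
L=np.load('last_wrist.npz'); C=(L['K'],L['R'],L['t'])
print('wrist base edge',[atz(C,p,15).round() .tolist()for p in((185,68),(270,62),(285,40))])
for z in(60,100,150): print('wrist jaw edge',z,[atz(C,p,z).round().tolist() for p in((165,55),(240,52),(255,10))])
S=cam('side');Q=cam('scene')
print('side base',[atz(S,p,10).round().tolist() for p in((387,186),(440,187))])
for z in(60,100,130,160): print(z,'side jaw top-left',atz(S,(390,125),z).round().tolist(),atz(S,(408,119),z).round().tolist(),'scene far edge',[atz(Q,p,z).round().tolist() for p in((331,292),(391,322))])
```

```text
wrist base edge [[342.0, -405.0, 15.0], [337.0, -308.0, 15.0], [314.0, -291.0, 15.0]]
wrist jaw edge 60 [[337.0, -411.0, 60.0], [334.0, -336.0, 60.0], [298.0, -320.0, 60.0]]
wrist jaw edge 100 [[344.0, -398.0, 100.0], [342.0, -332.0, 100.0], [310.0, -318.0, 100.0]]
wrist jaw edge 150 [[353.0, -381.0, 150.0], [351.0, -326.0, 150.0], [325.0, -315.0, 150.0]]
side base [[341.0, -276.0, 10.0], [199.0, -289.0, 10.0]]
60 side jaw top-left [318.0, -609.0, 60.0] [254.0, -674.0, 60.0] scene far edge [[395.0, -273.0, 60.0], [389.0, -389.0, 60.0]]
100 side jaw top-left [330.0, -501.0, 100.0] [271.0, -562.0, 100.0] scene far edge [[356.0, -292.0, 100.0], [351.0, -401.0, 100.0]]
130 side jaw top-left [339.0, -420.0, 130.0] [283.0, -477.0, 130.0] scene far edge [[326.0, -306.0, 130.0], [322.0, -409.0, 130.0]]
160 side jaw top-left [347.0, -339.0, 160.0] [295.0, -392.0, 160.0] scene far edge [[297.0, -320.0, 160.0], [293.0, -418.0, 160.0]]
```

The vise's edge is at x≈345 and about 120 high, so the gripper clears it. Lowering part way with the turn, then checking again.

>>> apply_moves(steps=[-0.1,-0.1,-1.2,0.7,-0.1,-0.1,-2.6,1.37,-0.1,-0.1,-4,1.37,-0.1,-0.1,-5,1.37,-0.1,-0.1,-5.3,1.37,-0.1,-0.1,-5.3,1.37,-0.1,-0.1,-5.3,1.37])

```text
time_s: 10.62
tcp_pos: [468.5, -303.5, 92.7]
eef_rot: [-0.364, 3.119, -0.002]
force: [-0.5, 0.5, -0.8]
gripper_width: 0.999
```

```bash
python3 look.py w7;  python3 - <<'E'
from h import *
im=cv2.imread('pics/w7.png'); L=np.load('last_wrist.npz'); C=(L['K'],L['R'],L['t'])
hsv=cv2.cvtColor(im,cv2.COLOR_BGR2HSV)
m=((hsv[...,0]>95)&(hsv[...,0]<130)&(hsv[...,1]>90)&(hsv[...,2]>50)).astype(np.uint8); m[:100]=0
n,l,st,ce=cv2.connectedComponentsWithStats(m)
for i in range(1,n):
    if st[i,4]>60: print(st[i],ce[i],atz(C,ce[i],36).round(1),atz(C,ce[i],40).round(1))
s=bot.get_state();R=Ro.from_rotvec(s['eef_rot']).as_matrix();print('jaw',R[:,1].round(3),'yaw',np.degrees(np.arctan2(-R[0,1],R[1,1])).round(2))
E
```

```text
10.625 [ 468.5 -303.5   92.7] [-3.640e-01  3.119e+00 -2.000e-03] 0.999 [-0.5  0.5 -0.8]
[238 206   7  42 122] [241.14754098 226.49180328] [ 474.2 -328.6   36. ] [ 472.6 -328.4   40. ]
[314 207   6  42 119] [316.18487395 228.01680672] [ 463.  -276.7   36. ] [ 461.7 -277.6   40. ]
jaw [-0.23   0.973 -0.001] yaw 13.31
```

View pics/w7.png

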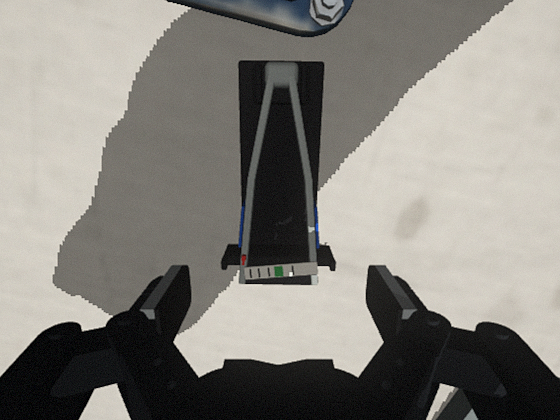

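Aligned: the grips' midpoint is (468, −303), right below the TCP, yaw within about 1°. Descending to grip height.

>>> apply_moves(steps=[0,0,-1,-0.05,0,0.02,-1.9,-0.05,0,0.02,-2.4,-0.05,0,0.02,-2.53,-0.05,0,0.02,-2.53,-0.05,0,0.02,-2.53,-0.05])

```text
time_s: 11.42
tcp_pos: [468.3, -303.0, 16.4]
eef_rot: [-0.35, 3.121, -0.001]
force: [0.5, 0.3, -0.1]
gripper_width: 1.001
```

```bash
python3 look.py w8
```

```text
11.425 [ 468.3 -303.    16.4] [-3.500e-01  3.121e+00 -1.000e-03] 1.001 [ 0.5  0.3 -0.1]
```

View pics/w8.png

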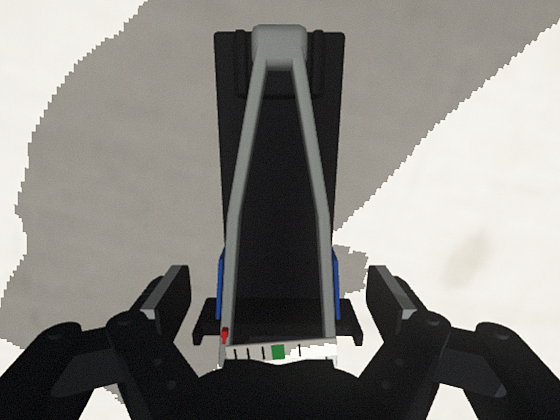

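Pads straddle the blue grips at the right depth; red pointer at (225,335), green band at (278,352). Squeezing part way by position first.

>>> apply_moves(steps=[0,0,0,0,0,0,0,0,0,0,0,0,0,0,0,0,0,0,0,0], fingers=0.1, newtons=20)

```text
time_s: 12.1
tcp_pos: [468.5, -303.1, 16.3]
eef_rot: [-0.35, 3.121, -0.002]
force: [0.5, -0.5, 9.8]
gripper_width: 0.452
```

```bash
python3 look.py w9
```

```text
12.1 [ 468.5 -303.1   16.3] [-3.500e-01  3.121e+00 -2.000e-03] 0.452 [ 0.5 -0.5  9.8]
```

View pics/w9.png

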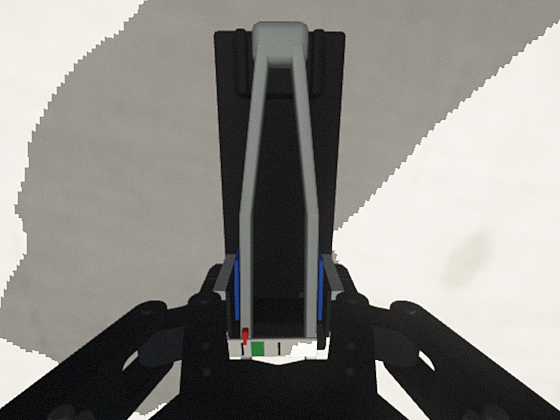

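Half squeezed (38 mm), red pointer at (246,335) left of the green band at (257,348). Lifting gently.

>>> apply_moves(steps=[0,0,0.2,0,0,0,0.5,0,0,0,1,0,0,0,1.6,0,0,0,2.3,0,0,0,3,0,0,0,3,0,0,0,3,0])

```text
time_s: 13.15
tcp_pos: [467.7, -302.6, 105.7]
eef_rot: [-0.35, 3.122, -0.0]
force: [-0.4, 0.1, -0.8]
gripper_width: 0.449
```

>>> apply_moves(steps=[0,0,0,0,0,0,0,0,0,0,0,0,0,0,0,0], fingers=0.2)

```text
time_s: 13.65
tcp_pos: [467.8, -302.7, 105.5]
eef_rot: [0.35, -3.122, -0.0]
force: [0.0, 0.5, -1.0]
gripper_width: 0.4
```

```bash
python3 look.py w10
python3 - <<'E'
from h import *
im=cv2.imread('pics/w10.png')
cv2.imwrite('pics/w10z.png',cv2.resize(im[310:370,220:345],None,fx=6,fy=6,interpolation=2))
for n in("scene","side"): cv2.imwrite(f"pics/{n}10.png",bot.get_image(n))
E
```

```text
13.65 [ 467.8 -302.7  105.5] [ 0.35  -3.122 -0.   ] 0.4 [ 0.   0.5 -1. ]
```

View pics/w10.png

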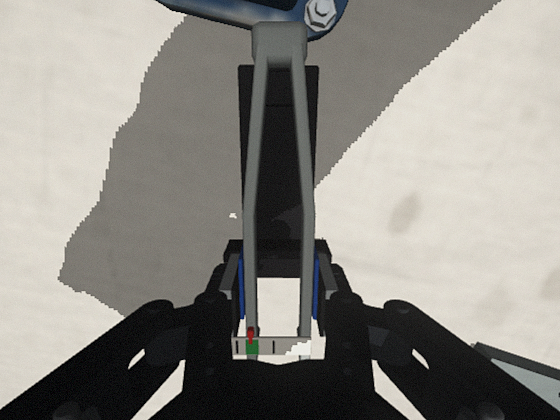

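View pics/w10z.png

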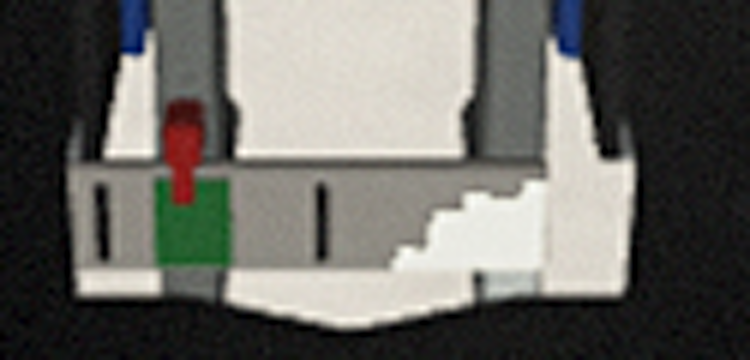

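View pics/side10.png

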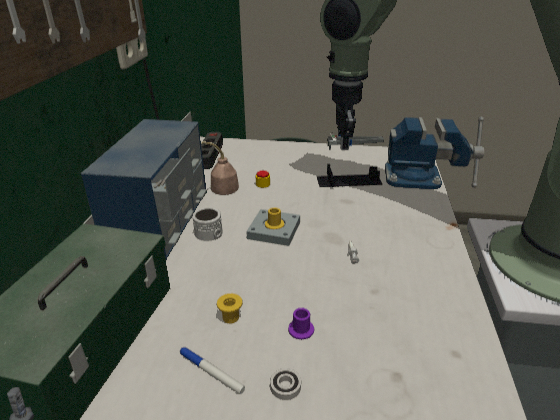

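Tweezers are lifted level. The pointer tip sits on the green band, about 0.8 mm short of its middle. Trimming the squeeze slightly and carrying the tweezers gently over.

>>> apply_moves(steps=[0.2,0.4,0,0,0.6,1.4,0,0,1.1,2.7,0,0,1.7,4.1,0,0,2.3,5.5,0,0,2.8,6.8,0,0,3.3,7.9,0,0,3.56,8.57,0,0], fingers=0.215)

```text
time_s: 14.8
tcp_pos: [575.2, -42.9, 105.5]
eef_rot: [-0.354, 3.121, 0.001]
force: [-0.0, -0.6, -1.9]
gripper_width: 0.39
```

>>> apply_moves(steps=[0,0,0,0,0,0,0,0,0,0,0,0])

```text
time_s: 15.18
tcp_pos: [574.3, -46.9, 105.6]
eef_rot: [0.347, -3.122, 0.001]
force: [0.5, -0.0, -1.0]
gripper_width: 0.394
```

```bash
python3 look.py w11
python3 - <<'E'
from h import *
im=cv2.imread('pics/w11.png')
cv2.imwrite('pics/w11z.png',cv2.resize(im[310:370,220:345],None,fx=6,fy=6,interpolation=2))
i=bot.get_image("side");cv2.imwrite("pics/side11.png",i);cv2.imwrite('pics/side11z.png',cv2.resize(i[150:260,220:360],None,fx=5,fy=5,interpolation=2))
i=bot.get_image("scene");cv2.imwrite("pics/scene11.png",i);cv2.imwrite('pics/scene11z.png',cv2.resize(i[130:250,210:350],None,fx=5,fy=5,interpolation=2))
E
```

```text
15.175 [574.3 -46.9 105.6] [ 3.470e-01 -3.122e+00  1.000e-03] 0.394 [ 0.5 -0.  -1. ]
```

View pics/w11z.png

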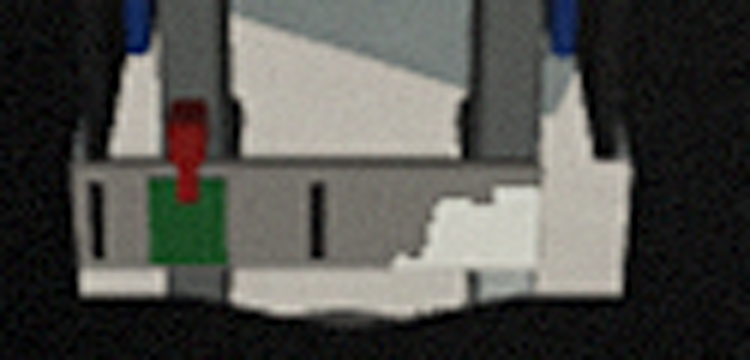

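View pics/side11z.png

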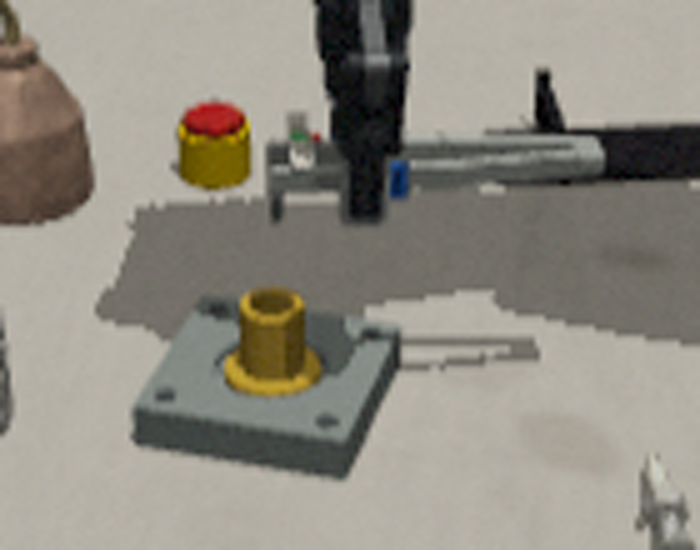

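View pics/scene11z.png

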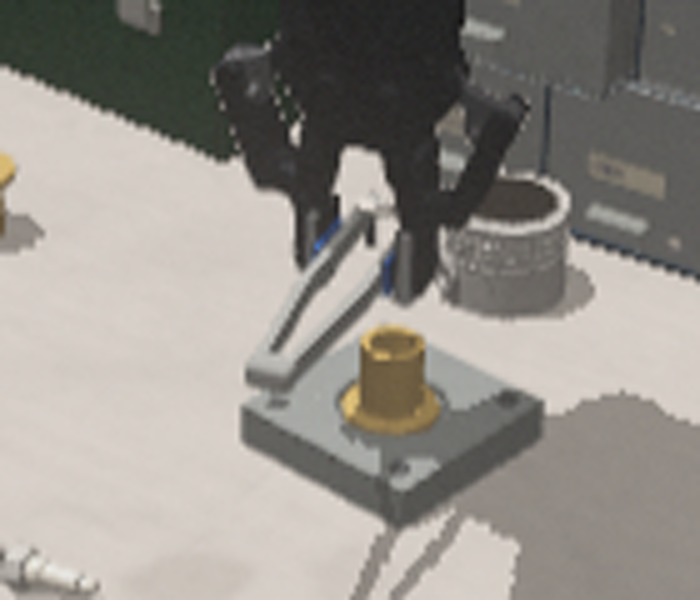

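Pointer is now mid-band (187 vs band 149–226), the collar stands upright in the block, and the tweezers are level. Descending to the hold height.

>>> apply_moves(steps=[0,0,-0.15,0,0,0,-0.4,0,0,0,-0.7,0,0,0,-0.9,0,0,0,-0.95,0,0,0,-0.95,0,0,0,-0.95,0,0,0,-0.95,0])

```text
time_s: 16.32
tcp_pos: [574.8, -45.6, 77.3]
eef_rot: [-0.35, 3.122, -0.0]
force: [-0.8, -0.1, -0.7]
gripper_width: 0.394
```

```bash
cat > ov.py <<'E'
from look import *
tag=sys.argv[1]
im,C,_=look("w"+tag)
cv2.imwrite(f'pics/w{tag}z.png',cv2.resize(im[310:370,220:345],None,fx=6,fy=6,interpolation=2))
s=bot.get_state(); T=np.array(s["tcp_pos"]); R=Ro.from_rotvec(s['eef_rot']).as_matrix(); j=R[:,1]; j=j*np.sign(j[1]); yaw=np.arctan2(-j[0],j[1]); print('yaw',np.degrees(yaw),'tilt',R[:,2].round(4))
f=np.array([np.cos(yaw),np.sin(yaw),0]);l=np.array([-f[1],f[0],0]);z=np.array([0,0,1.])
g=T+19*z
tm=g+42*f-20*z; print('pred tips mid',tm.round(1))
pts={'tipL':tm+10*l,'tipR':tm-10*l,'back_bot':g-95*f-6*z,'back_top':g-95*f+6*z,'bore':np.array([615.5,-36.2,56]),'padL':g+17*l,'padR':g-17*l}
for n,o,w,h in(("scene",(210,130),140,120),("side",(230,150),140,110)):
    i=bot.get_image(n);Cn=cam(n);b=cv2.resize(i[o[1]:o[1]+h,o[0]:o[0]+w],None,fx=5,fy=5,interpolation=2)
    cv2.imwrite(f'pics/{n}{tag}.png',i);cv2.imwrite(f'pics/{n}{tag}raw.png',b)
    for k,P in pts.items():
        q=proj(Cn,P)[0]; c=((q-o+.5)*5).astype(int); cv2.drawMarker(b,tuple(int(v) for v in c),(255,0,255) if 'tip' in k else (0,255,255),cv2.MARKER_CROSS,9,1); print(n,k,c)
    cv2.imwrite(f'pics/{n}{tag}z.png',b)
E
python3 ov.py 12
```

```text
16.325 [574.8 -45.6  77.3] [-0.35   3.122 -0.   ] 0.394 [-0.8 -0.1 -0.7]
yaw 12.794866309622686 tilt [ 3.e-04 -0.e+00 -1.e+00]
pred tips mid [615.7 -36.3  76.3]
scene tipL [376 296]
scene tipR [417 305]
scene back_bot [278 433]
scene back_top [277 409]
scene bore [395 338]
scene padL [327 300]
scene padR [400 316]
side tipL [218 276]
side tipR [215 254]
side back_bot [518 225]
side back_top [520 202]
side bore [218 303]
side padL [313 241]
side padR [306 204]
```

View pics/side12z.png

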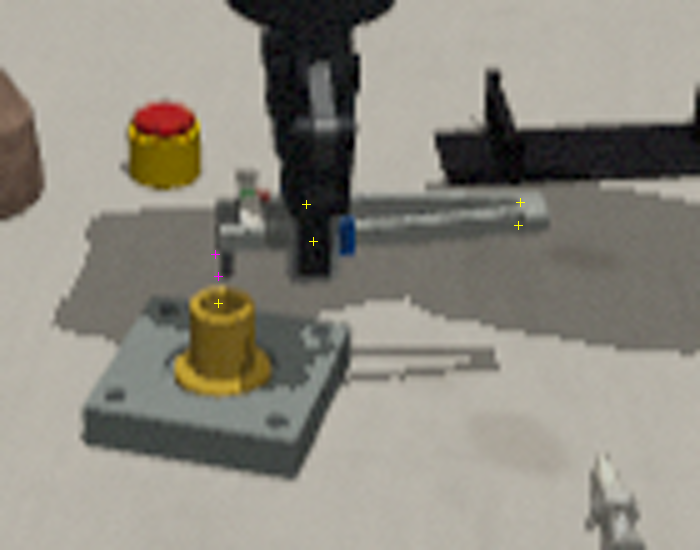

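View pics/scene12z.png

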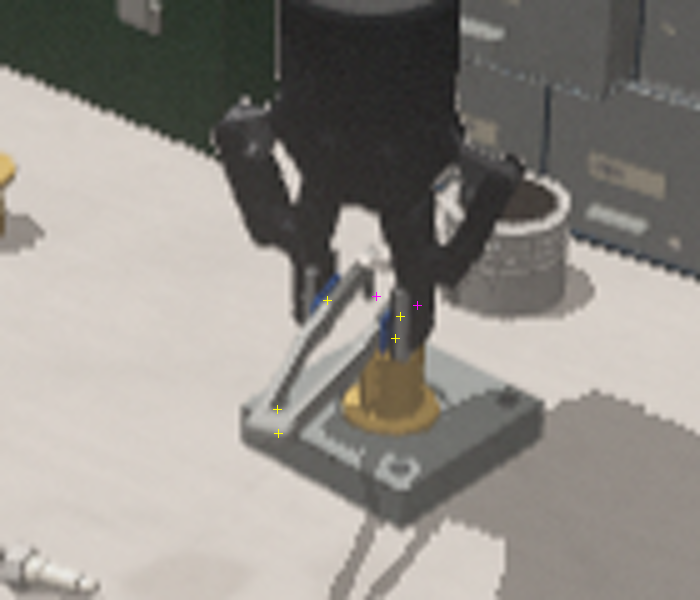

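View pics/w12.png

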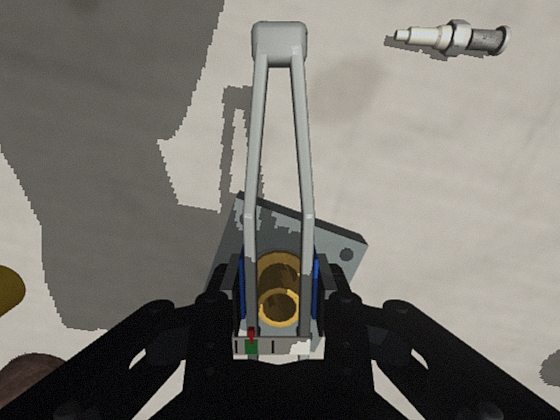

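Run:
```python
import cv2
i=cv2.imread('pics/side12.png');cv2.imwrite('pics/s12zz.png',cv2.resize(i[182:232,262:345],None,fx=9,fy=9,interpolation=2))
```

```text
(no output)
```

View pics/s12zz.png

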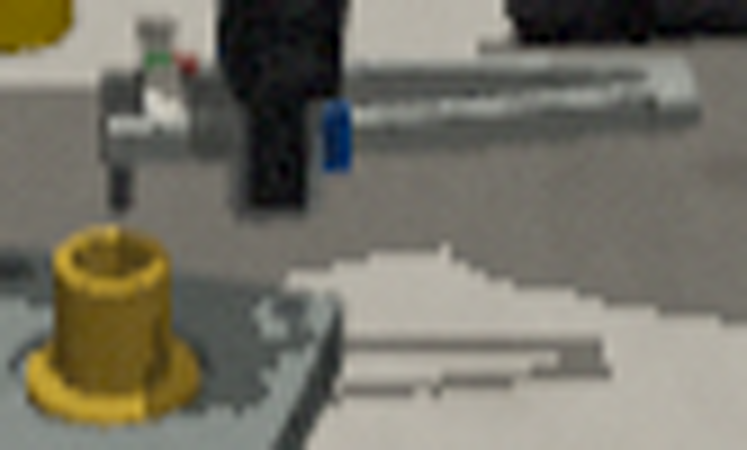

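View pics/w12z.png

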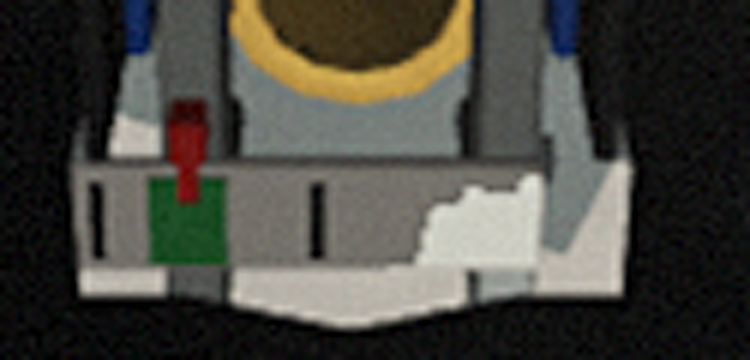

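Relative to the collar in the same side image, the pins are centred to about 1 mm (tips slightly towards the robot) and about 21 mm above the bore, with a level back end. Trimming +1 mm in x and letting it settle.

>>> apply_moves(steps=[0.02,0,-0.01,0,0.03,0,-0.02,0,0.03,0,-0.02,0,0.03,0,-0.02,0,0.03,0,-0.02,0,0.03,0,-0.02,0,0.03,0,-0.02,0,0.03,0,-0.02,0])

```text
time_s: 17.48
tcp_pos: [575.5, -45.6, 76.5]
eef_rot: [-0.35, 3.122, -0.0]
force: [0.2, -0.7, -0.9]
gripper_width: 0.392
```

```bash
python3 ov.py 13 | head -4
python3 - <<'E'
import cv2,numpy as np
i=cv2.imread('pics/side13.png');a=cv2.resize(i[182:232,262:345],None,fx=9,fy=9,interpolation=2)
cv2.imwrite('pics/s13zz.png',a)
E
```

```text
17.475 [575.5 -45.6  76.5] [-0.35   3.122 -0.   ] 0.392 [ 0.2 -0.7 -0.9]
yaw 12.797951976989582 tilt [-0.e+00 -1.e-04 -1.e+00]
pred tips mid [616.5 -36.3  75.5]
scene tipL [377 297]
```

View pics/s13zz.png

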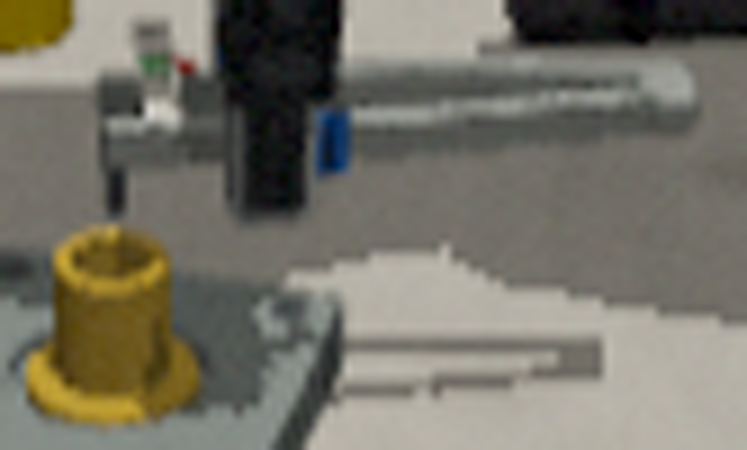

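View pics/w13z.png

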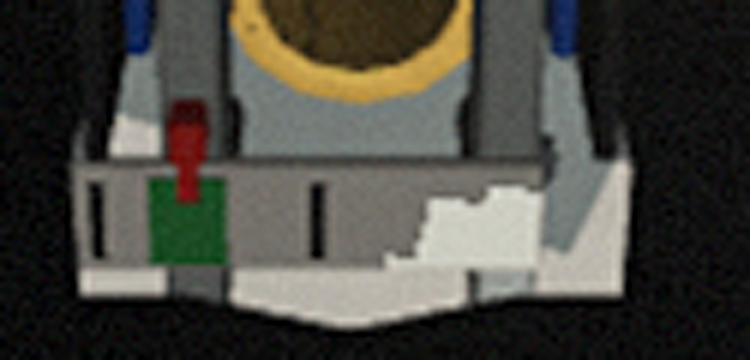

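View pics/scene13.png

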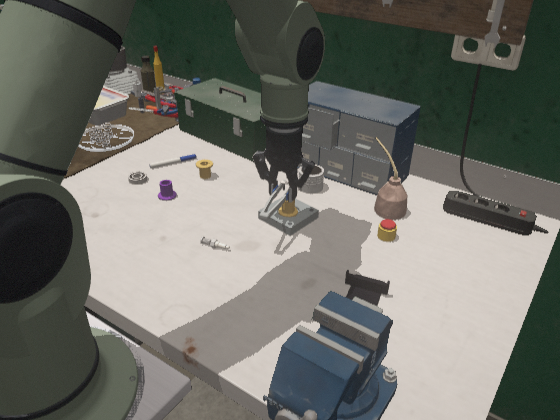

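The pointer is still mid-band (188 vs 149–226). The left pin is at side-zoom (115,213) and the bore centre at (112,260). The piston, pot, plug and purple decoy have not moved. Handing in.

```bash
python3 -c "
from cell import bot
print(bot.close_job()); s=bot.get_state(); print(s['time_s'],s['tcp_pos'],s['gripper_width'])"
```

```text
the job is handed in; nothing more can be done
None
the job is handed in; nothing more can be done
```

The job is handed in at about 17.6 s: the collar is seated and released, and the arm is still holding the tweezers over its bore.

- **Collar:** I used the brass collar that already stood flange down. The gripper met resistance at the height where the flange sits on the pocket floor. After I let go, the wrist picture showed the flange inside the pocket rim and the neck up.
- **Squeeze:** The red pointer was in the middle of the green band in the last three wrist pictures, at about 33.5 mm across the grips. I read the tip gap only from the pointer, because the gripper hides the right tip.
- **Position:** From the last side picture and the tool pose, the tips are centred over the bore to about 1 mm. They are roughly 20 mm above it and touch nothing, with wrist forces under 1.5 N. The tweezers look level to within about 1°.
- **Other things:** The piston, grease pot, spark plug and purple collar were not touched and look unmoved.
- **Disagreements:** Before the last trim, the side picture put the tips about 1 mm towards the robot. The pose model now puts them about 1 mm the other way, and both are within the 2 mm camera calibration. The outline network did not find the block in the wrist picture, so I fitted the pocket from its rim and checked it against the screw heads.

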